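# Spice jar into the open drawer

### The job

Take the short spice jar that stands among the two tall sauce bottles on the right of the counter and stand it upright on the floor of the empty compartment of the open spice drawer. Set it down rather than dropping it, leave the drawer open as it is, and do not knock over the two bottles.

Things in the scene. Friction and masses are not known exactly. Their poses are not given: they have to be found in the camera images.
- spice_jar: Spice jar, the only low thing among the two bottles: a round upright jar 106 mm high and 46 mm across with a wide screw lid (the top 20 mm, 45 mm across). Rigid, 0.08 to 0.15 kg. Origin: centre of its underside, z up; its yaw has no meaning (round). It stands on the counter (z = 0) with no other thing within 40 mm of its side; grip it from above across the lid and upper body.
- free_compartment (a point): Floor centre of the empty left (+y) compartment of a wooden drawer, 22 mm above the counter. x into the unit, y left, z up. From it, mm: free x -85..85, y -40..40; front panel at x -85, 114 high; side wall and divider 63 high; housing from x 85 on, 128 high; two jars up to 106 high, centred at y -84. The drawer slides along x with 5 N friction; it stands open by 170.
- bottle_small: Slender sauce bottle, 48 mm across, 184 mm high, on the counter; stays standing. Origin: centre of its underside, z up.
- bottle_large: Larger sauce bottle, 58 mm across, 207 mm high, on the counter; stays standing. Origin: centre of its underside, z up. (Beware: wall cabinets hang over the rear of the counter, beyond about x = 0.57 m and above about z = 0.56 m; keep the forearm below or in front of them.)

How it is judged:
By the outcome, as a careful person would: the job done as asked, in the order asked, and still so for the second after the job is handed in, with the robot touching nothing.
It also fails if it takes over 42 s, if anything falls off the work surface, if the arm or the gripper's body presses on something with over 40 N, if the wrist force passes 120 N, or if a joint passes its speed limit or range.

### The arm

A 6-joint arm with a two-finger parallel gripper is mounted at the origin on a cart in front of the work surface, level with it; the furniture and walls round the work are solid. World frame = base frame: x ahead of the robot, y to its left, z up, the work surface at z = 0. Lengths are in m, angles in rad, forces in N, time in s.
With the tool pointing down it reaches from about 0.425 to 0.95 m from the base axis. Payload 3.5 kg.
Tool frame: the origin (TCP) lies between the finger pads; the fingertips stand 19 mm ahead of it and the grasp point (between the pads) is the TCP; z points along the fingers, y is the line along which they close (so a half turn about z gives the same grasp; the last joint's range is limited). The gripper opens to 85 mm and grips with 20 to 120 N. Pads are 22 mm wide; open, the fingers measure 114 mm over their backs; the gripper's body (76 mm by 85 mm) begins 54 mm behind the grasp point. The pads swing forward as they close: fully open they stand 13 mm farther back than shut.
Start: joints at [1.066, 0.286, 1.577, -0, 1.279, -0.15], TCP at [0.234, 0.633, 0.25] pointing down, gripper open.
Joint ranges: [-2.77, 2.77], [-0.9, 2.22], [0.21, 2.48], [-1.53, 4.67], [0.24, 2.81], [-2.84, 2.84]. Speed limits (rad/s): [2.79, 2.79, 3.14, 3.14, 3.14, 3.14].

### API

Orientations are given as a unit quaternion [x, y, z, w].
In Python, from plant import get_state, cams, ctrl gives the robot as it stands. The module is installed in compiled form; this text tells all that it offers.
- The arm moves only by the tool jog_arm, never from a script. Its argument "deltas" is text: rows parted by semicolons, each of 6 numbers parted by spaces: the shift along the world's x, y, z normalised to -1 to 1, where 1 is 0.02 m, then the turn, a rotation vector about the world's x, y, z normalised to -1 to 1, where 1 is 0.1 rad. In form: x y z ax ay az; .... A call has 1 to 20 rows; each row shifts and turns the commanded pose from where the row before left it; what a row does not reach is not made up. A row lasts 1/8 s, in which the tool goes at most 62.5 mm and 10.7 degrees, less where a joint would pass 70% of its speed; a pose out of reach is approached as far as the arm can. A call with a number of a shift or a turn outside -1 to 1 is refused whole. A call with a gripper value outside its range is refused whole. "gripper" is the opening, from 0 (shut) to 1 (fully open), set as the call begins (left out, the last holds). The fingers move at their own pace and stop on an object; "squeeze" is the grip in N (left out, the last holds). Time passes only in rows, so rows that do not move let the fingers close. It gives the time, the measured TCP pose, the force, the opening and the grip force at its end, in the units of the state.
- get_state(): the state, without advancing time (a new reading comes with each control period).
- cams.read_camera(name): name is "side" or "top"; returns a dict with "color" (420x560x3 uint8, blue, green, red), "vfov" (degrees; the focal length in pixels is half the picture's height over the tangent of half this angle, whatever the lens; pixels are square), "cx", "cy" (the principal point, pixels), "distortion" ([k1, k2, p1, p2, k3] as OpenCV has them; the pictures are not rectified), "rvec" (rotation vector, rad) and "tvec" (3), from world to camera coordinates, as OpenCV has them. Camera axes: x right, y down, z forward; pixel columns grow to the right and rows downward; lengths in m; the calibration is good to about 2 mm. A picture is of the moment at which its call begins. There is no depth.
- ctrl.sign_off(): hands the job in; it is judged then, once.
The state is a dict: "time": time; "qpos": joint angles; "dq": joint speeds; "joint_efforts": joint torques, N m; "eef_pos": TCP position; "tcp_rot": TCP orientation; "contact_force": force on the tool from outside, world axes, zero at the start; "wrist_torque": the same for the moment, N m; "opening": opening from 0.0 (shut) to 1.0 (fully open); "finger_force": force on a finger pad.
Only numpy, scipy, OpenCV 4.12 (cv2) and the standard library are available. Lean on these libraries where they do the work, as an engineer would, in place of code of your own. Each camera call takes 0.05 s, during which the arm holds its last target. There are 200 camera calls.

## Working session

There is one attempt and no reset: what is moved stays moved. The work goes in short steps, Python scripts to look and compute and a tool call to move; the robot and the scene stay as the last step left them, time stands still between calls to the robot, and variables do not carry over. Pictures are saved under pics/ and viewed, at most 10 in all, crops included, and the job is handed in when it is done.

Besides the shell and the picture viewer there is one more tool, called after ">>>" as name(argument=value, ...), one argument or row to a line, values as JSON. jog_arm: Moves the arm, as the interface text tells. Its arguments: {"type":"object","properties":{"deltas":{"type":"string"},"gripper":{"type":"number"},"squeeze":{"type":"number"}},"required":["deltas"]}

```bash
mkdir -p pics; cat > h.py <<'E'
import cv2, numpy as np
from plant import get_state, cams, ctrl
def cal(d):
    h,w=d["color"].shape[:2]; f=h/2/np.tan(np.radians(d["vfov"])/2)
    K=np.array([[f,0,d["cx"]],[0,f,d["cy"]],[0,0,1.]])
    return K,np.array(d["distortion"],float),np.array(d["rvec"],float),np.array(d["tvec"],float)
def ray(d,px):
    K,D,r,t=cal(d); R=cv2.Rodrigues(r)[0]
    u=cv2.undistortPoints(np.array([[px]],float),K,D)[0,0]
    v=R.T@np.array([u[0],u[1],1]); return -R.T@t.ravel(), v/np.linalg.norm(v)
def plane(d,px,z):
    c,v=ray(d,px); return c+v*(z-c[2])/v[2]
def tri(d1,p1,d2,p2):
    c1,v1=ray(d1,p1); c2,v2=ray(d2,p2)
    s=np.linalg.lstsq(np.c_[v1,-v2],c2-c1,rcond=None)[0]
    a,b=c1+s[0]*v1,c2+s[1]*v2; return (a+b)/2,np.linalg.norm(a-b)
def proj(d,P):
    K,D,r,t=cal(d); return cv2.projectPoints(np.array(P,float).reshape(-1,1,3),r,t,K,D)[0][:,0]
E
python3 - <<'E'
from h import *
import pickle
D={n:cams.read_camera(n) for n in("side","top")}
pickle.dump(D,open("d0.pkl","wb"))
for n,d in D.items():
    cv2.imwrite(f"pics/{n}0.png",cv2.resize(d["color"],(800,600),interpolation=cv2.INTER_CUBIC)); print(n,ray(d,(280,210)))
s=get_state();print(s["time"],s["eef_pos"],s["tcp_rot"],s["opening"])
E
```

```text
side (array([0.26420279, 0.37938895, 0.83078658]), array([ 0.20575978, -0.5065919 , -0.83727389]))
top (array([ 0.29066652, -0.04757821,  0.893857  ]), array([ 0.17128399, -0.06816577, -0.98286073]))
0.1 [0.23420655 0.63247044 0.24904737] [ 1.76474824e-01  9.84304566e-01 -1.02425517e-03 -3.28242925e-04] 0.9994748467808997
```

View pics/side0.png

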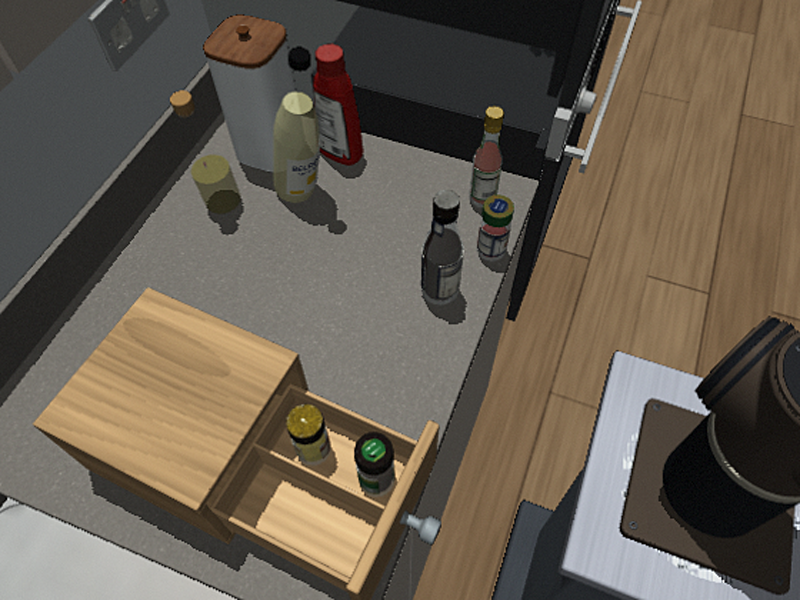

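View pics/top0.png

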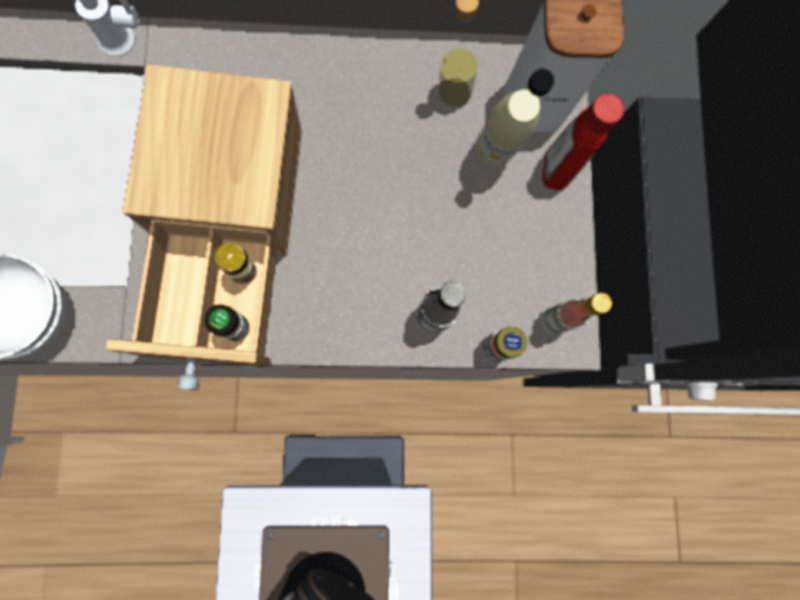

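The side view shows the jar's lid (blue label) at about (498,205) in the 800x600 picture. The bottles are at (445,250) and (488,160), and the empty compartment floor is around (310,530). In the top view the lid is at (511,342) and the empty compartment spans about x 140–205, y 230–345. I'll enlarge the jar and drawer.

```bash
python3 - <<'E'
from h import *
import pickle
D=pickle.load(open("d0.pkl","rb"))
pts={}
for n,(x0,y0,x1,y1) in dict(side=(325,130,368,185),top=(335,220,375,258)).items():
    c=D[n]["color"][y0:y1,x0:x1]; hsv=cv2.cvtColor(c,cv2.COLOR_BGR2HSV)
    m=cv2.inRange(hsv,(100,110,50),(135,255,255))
    k,l,st,ce=cv2.connectedComponentsWithStats(m); i=1+st[1:,4].argmax()
    pts[n]=ce[i]+[x0,y0]; print(n,pts[n],st[i])
print("lid",tri(D["side"],pts["side"],D["top"],pts["top"]), plane(D["side"],pts["side"],.106),plane(D["top"],pts["top"],.106))
# crops: scale 4
def crop(n,x0,y0,w,h,s): return cv2.resize(D[n]["color"][y0:y0+h,x0:x0+w],(w*s,h*s),interpolation=cv2.INTER_CUBIC)
a=crop("side",140,265,180,155,4); a=cv2.convertScaleAbs(a,alpha=1.2); cv2.imwrite("pics/c1.png",a[:600])
b=crop("top",70,145,130,115,5);cv2.imwrite("pics/c2.png",b)
c=np.hstack([crop("side",285,65,85,150,4),crop("top",280,190,110,75,4)[:, :440] if 0 else cv2.copyMakeBorder(crop("top",280,190,110,75,4),0,300,0,0,0)])
cv2.imwrite("pics/c3.png",c);print(c.shape)
E
```

```text
side [348.74285714 143.97142857] [18  9 12 10 70]
top [358.12 239.  ] [18 14 11 10 50]
lid (array([ 0.37049932, -0.26537461,  0.10294616]), np.float64(0.0006057648787795921)) [ 0.36974994 -0.26266949  0.106     ] [ 0.37049348 -0.26451861  0.106     ]
(600, 780, 3)
```

View pics/c1.png

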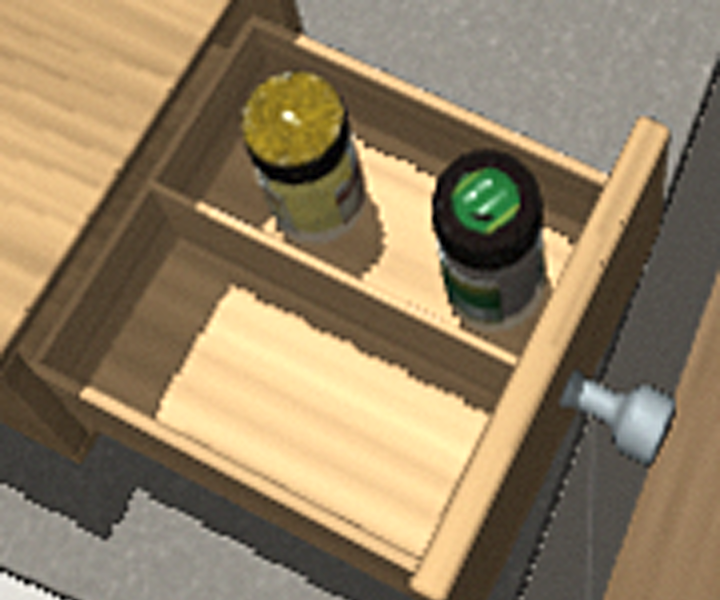

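View pics/c2.png

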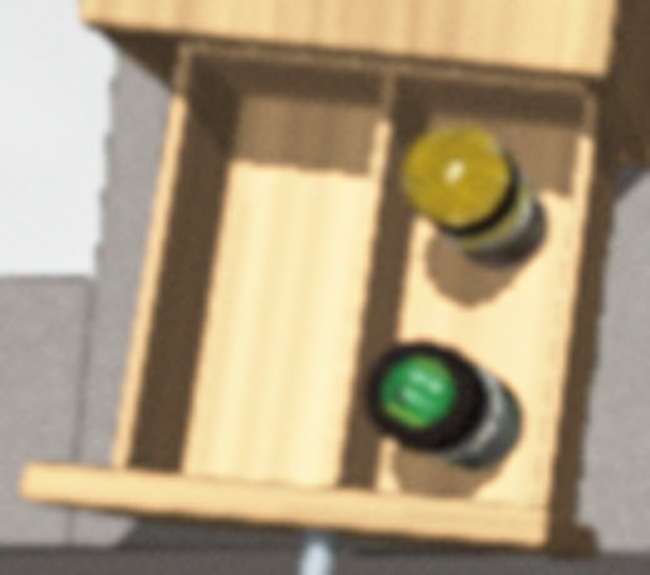

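View pics/c3.png

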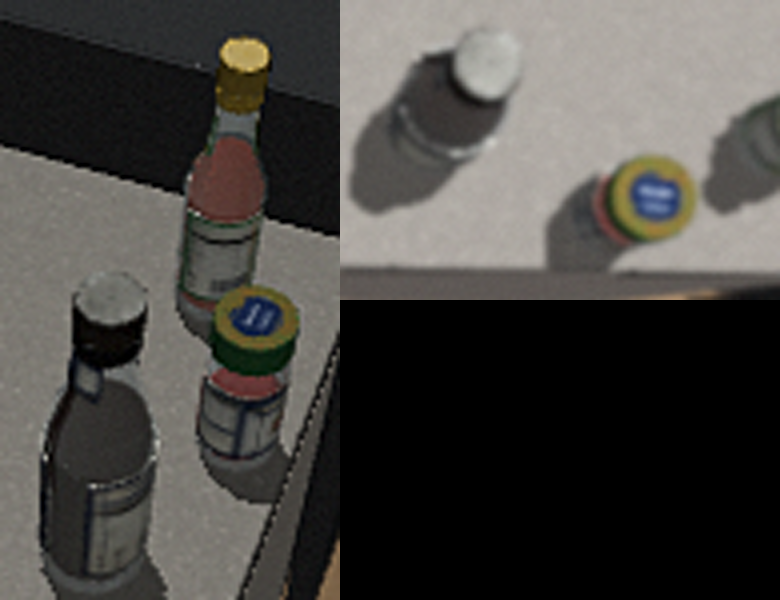

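The crops show the drawer clearly. In c1, the front panel's inner top edge runs from (413,580) to (640,120), the divider rear is at (155,185) and its front at (518,360). In c2, the panel's inner edge runs from (28,463) to (548,512), the side wall top from (185,50) to (122,465), and the divider rear is at (390,78). In c3, the lid centre matches the blue-mask centroid.

```bash
python3 - <<'E'
from h import *
import pickle
np.set_printoptions(precision=4,suppress=True)
D=pickle.load(open("d0.pkl","rb")); S,T=D["side"],D["top"]
c1=lambda x,y:((x+.5)/4-.5+140,(y+.5)/4-.5+265)
c2=lambda x,y:((x+.5)/5-.5+70,(y+.5)/5-.5+145)
f=lambda x,y:((x+.5)*.7-.5,(y+.5)*.7-.5)
T2=lambda n,a,b:print(n,*tri(S,a,T,b))
T2("large top",(312.5,139.5),(316.75,205.75)); T2("small top",(346.25,78.75),f(601,302))
T2("panel L",c1(413,580),c2(28,463)); T2("panel R",c1(640,120),c2(548,512))
T2("div rear",c1(155,185),c2(390,78))
T2("house L",f(205,503),f(125,215)); T2("house R",f(298,357),f(275,228))
T2("brown lid",c1(488,205),c2(425,395));T2("yellow lid",c1(295,118),c2(458,177))
for n,p,z in [("div front z85",c1(518,360),.085),("div rear z85",c1(155,185),.085),("div lit rear",c1(200,205),.085),("wall front",c1(418,562),.085),("wall lit rear",c1(88,390),.085)]: print(n,plane(S,p,z))
for n,p,z in [("panelL",c2(28,463),.136),("panelR",c2(548,512),.136),("wall rear",c2(185,50),.085),("wall front",c2(122,465),.085),("div R front",c2(345,485),.085),("div rear",c2(390,78),.085),("floor lit RL",c2(232,160),.022)]: print("T",n,plane(T,p,z))
E
```

```text
large top [ 0.4199 -0.1627  0.2037] 0.00069692249879108
small top [ 0.4172 -0.366   0.1788] 0.002441771416558945
panel L [0.3614 0.2899 0.1346] 0.0017511200046246593
panel R [0.3466 0.0958 0.128 ] 0.00023760321642861263
div rear [0.5342 0.18   0.0812] 0.0002125033721712356
house L [0.5271 0.2736 0.1537] 0.0024644374389642095
house R [0.5218 0.0774 0.1323] 0.0025024398371255477
brown lid [0.3928 0.1483 0.1174] 0.0011363047232573668
yellow lid [0.4831 0.1414 0.1131] 0.001161389535905308
div front z85 [0.3617 0.193  0.085 ]
div rear z85 [0.533 0.181 0.085]
div lit rear [0.5111 0.182  0.085 ]
wall front [0.3682 0.277  0.085 ]
wall lit rear [0.5169 0.2663 0.085 ]
T panelL [0.3621 0.2894 0.136 ]
T panelR [0.3462 0.0943 0.136 ]
T wall rear [0.5425 0.264  0.085 ]
T wall front [0.3667 0.2753 0.085 ]
T div R front [0.3598 0.1863 0.085 ]
T div rear [0.533  0.1789 0.085 ]
T floor lit RL [0.5114 0.2639 0.022 ]
```

Measurements are consistent with the text:

| Item | Position |
|---|---|
| Jar | (0.370, -0.265), top at about 0.104 |
| Drawer | yaw about -0.07 |
| Compartment centre | about (0.4425, 0.230) |

The fingers will close along x, which is clear of both bottles.

>>> jog_arm(
  deltas="0.5 -1 0.1 0 0 -0.6; 0.5 -1 0.1 0 0 -0.6; 0.5 -1 0.1 0 0 -0.6; 0.5 -1 0.1 0 0 -0.6; 0.5 -1 0.1 0 0 -0.6; 0.5 -1 0.1 0 0 -0.6; 0.5 -1 0.1 0 0 -0.6; 0.5 -1 0.1 0 0 -0.6; 0.5 -1 0.1 0 0 -0.6; 0.5 -1 0.1 0 0 -0.6; 0.5 -1 0.1 0 0 -0.6; 0.5 -1 0.1 0 0 -0.6; 0.5 -1 0.1 0 0 -0.6; 0.5 -1 0.1 0 0 -0.6; 0.5 -1 0.1 0 0 -0.6; 0.5 -1 0.1 0 0 -0.6; 0.5 -1 0.1 0 0 -0.6; 0.5 -1 0.1 0 0 -0.6; 0.5 -1 0.1 0 0 -0.6; 0.5 -1 0.1 0 0 -0.6",
  gripper=1,
  squeeze=35,
)

```text
time: 2.6
eef_pos: [0.4347, 0.2316, 0.2905]
tcp_rot: [0.703, 0.711, 0.0, 0.0]
contact_force: [0.4, -0.1, 0.3]
opening: 0.999
finger_force: 0.0
```

>>> jog_arm(
  deltas="0.15 -1 0 0 0 0; 0.15 -1 0 0 0 0; 0.15 -1 0 0 0 0; 0.15 -1 0 0 0 0; 0.15 -1 0 0 0 0; 0.15 -1 0 0 0 0; 0.15 -1 0 0 0 0; 0.15 -1 0 0 0 0; 0.15 -1 0 0 0 0; 0.15 -1 0 0 0 0; -0.15 -1 0 0 0 0; -0.15 -1 0 0 0 0; -0.15 -1 0 0 0 0; -0.15 -1 0 0 0 0; -0.15 -1 0 0 0 0; -0.15 -1 0 0 0 0; -0.15 -1 0 0 0 0; -0.15 -1 0 0 0 0; -0.15 -1 0 0 0 0; -0.15 -1 0 0 0 0",
)

```text
time: 5.1
eef_pos: [0.4338, -0.1681, 0.2904]
tcp_rot: [0.702, 0.712, 0.0, 0.0]
contact_force: [-0.0, -0.4, 0.5]
opening: 1.0
finger_force: 0.0
```

>>> jog_arm(
  deltas="-0.64 -1 0 0 0 0; -0.64 -1 0 0 0 0; -0.64 -1 0 0 0 0; -0.64 -1 0 0 0 0; -0.64 -0.85 0 0 0 0; 0 0 0 0 0 0",
)

```text
time: 5.85
eef_pos: [0.3695, -0.265, 0.2904]
tcp_rot: [0.703, 0.711, 0.0, 0.0]
contact_force: [0.3, 0.1, -0.5]
opening: 1.001
finger_force: 0.0
```

>>> jog_arm(
  deltas="0 0 -1 0 0 0; 0 0 -1 0 0 0; 0 0 -1 0 0 0; 0 0 -1 0 0 0; 0 0 -1 0 0 0; 0 0 -1 0 0 0; 0 0 -0.8 0 0 0; 0 0 -0.8 0 0 0; 0 0 -0.7 0 0 0; 0 0 -0.6 0 0 0; 0 0 -0.6 0 0 0; 0 0 -0.5 0 0 0; 0 0 -0.3 0 0 0; 0 0 0 0 0 0",
)

```text
time: 7.6
eef_pos: [0.3703, -0.2639, 0.0839]
tcp_rot: [0.701, 0.713, 0.0, -0.0]
contact_force: [0.1, 0.4, -0.4]
opening: 1.002
finger_force: 0.0
```

```bash
python3 - <<'E'
from h import *
D={n:cams.read_camera(n) for n in("side","top")}
a=cv2.resize(D["side"]["color"][80:230,260:400],(560,600),interpolation=cv2.INTER_CUBIC)
cv2.imwrite("pics/g1.png",a); s=get_state(); print(s["eef_pos"],s["contact_force"])
E
```

```text
[ 0.37066902 -0.26427245  0.08461953] [ 0.25853449 -0.97973134  0.68730731]
```

View pics/g1.png

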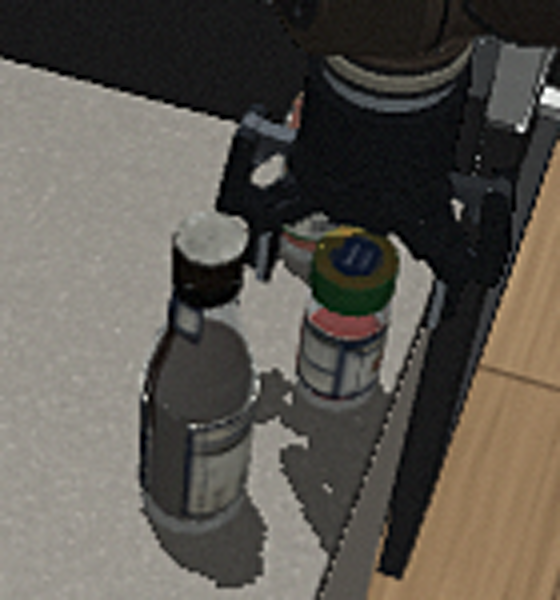

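The jar's lid, at (355,265), sits between the open fingers at (265,245) and (440,285), and the bottles are untouched. Closing now.

>>> jog_arm(
  deltas="0 0 0 0 0 0; 0 0 0 0 0 0; 0 0 0 0 0 0; 0 0 0 0 0 0; 0 0 0 0 0 0; 0 0 0 0 0 0; 0 0 0 0 0 0; 0 0 0 0 0 0",
  gripper=0,
  squeeze=35,
)

```text
time: 8.7
eef_pos: [0.3706, -0.2643, 0.0848]
tcp_rot: [0.701, 0.713, -0.0, 0.0]
contact_force: [-0.7, 1.0, 6.2]
opening: 0.523
finger_force: 35.9
```

>>> jog_arm(
  deltas="0 0 0.3 0 0 0; 0 0 0.5 0 0 0; 0 0 0.95 0 0 0; 0 0 1 0 0 0; 0 0 1 0 0 0; 0 0 1 0 0 0; 0 0 1 0 0 0; 0 0 1 0 0 0; 0 0 1 0 0 0; 0 0 1 0 0 0; 0 0 1 0 0 0; 0 0 1 0 0 0; 0 0 1 0 0 0; 0 0 0.7 0 0 0; 0 0 0.3 0 0 0; 0 0 0 0 0 0",
)

```text
time: 10.7
eef_pos: [0.3704, -0.264, 0.3393]
tcp_rot: [0.701, 0.713, 0.0, 0.0]
contact_force: [-0.8, 0.5, -0.5]
opening: 0.515
finger_force: 35.8
```

>>> jog_arm(
  deltas="0.4 0.4 0 0 0 0; 0.7 0.7 0 0 0 0; 0.75 1 0 0 0 0; 0.75 1 0 0 0 0; 0.75 1 0 0 0 0; 0.3 1 0 0 0 0; 0 1 0 0 0 -0.1; 0 1 0 0 0 -0.1; 0 1 0 0 0 -0.1; 0 1 0 0 0 -0.1; 0 1 0 0 0 -0.1; 0 1 0 0 0 -0.1; 0 1 0 0 0 -0.1; 0 1 0 0 0 -0.1; 0 1 0 0 0 -0.1; 0 1 0 0 0 0; 0 1 0 0 0 0; 0 1 0 0 0 0; 0 1 0 0 0 0; 0 1 0 0 0 0",
)

```text
time: 13.2
eef_pos: [0.443, 0.1193, 0.3383]
tcp_rot: [0.733, 0.681, -0.001, -0.001]
contact_force: [-0.6, 0.4, -1.6]
opening: 0.52
finger_force: 35.9
```

>>> jog_arm(
  deltas="0 1 0 0 0 0; 0 1 0 0 0 0; 0 1 0 0 0 0; 0 1 0 0 0 0; 0 0.9 0 0 0 0; 0 0.5 0 0 0 0; 0 0.2 0 0 0 0; 0 0 0 0 0 0; 0 0 0 0 0 0",
)

```text
time: 14.32
eef_pos: [0.4436, 0.2296, 0.3394]
tcp_rot: [0.733, 0.68, -0.0, 0.0]
contact_force: [0.5, -0.3, -2.5]
opening: 0.519
finger_force: 35.9
```

```bash
python3 - <<'E'
from h import *
np.set_printoptions(precision=4,suppress=True)
D={n:cams.read_camera(n) for n in("side","top")}
a=cv2.resize(D["side"]["color"],(560,420)); b=D["top"]["color"]
m=np.hstack([D["side"]["color"][150:420,130:330],D["top"]["color"][100:370,60:220]])
cv2.imwrite("pics/p1.png",cv2.resize(m,None,fx=2.2,fy=2.2,interpolation=cv2.INTER_CUBIC)); s=get_state(); print(s["time"],s["eef_pos"],s["tcp_rot"],s["contact_force"],s["qpos"])
E
```

```text
14.425 [0.4435 0.2295 0.3394] [0.733  0.6802 0.     0.0001] [-0.3156 -0.0121 -1.2581] [ 0.2742 -0.1669  1.8904 -0.0001  1.418   0.3489]
```

View pics/p1.png

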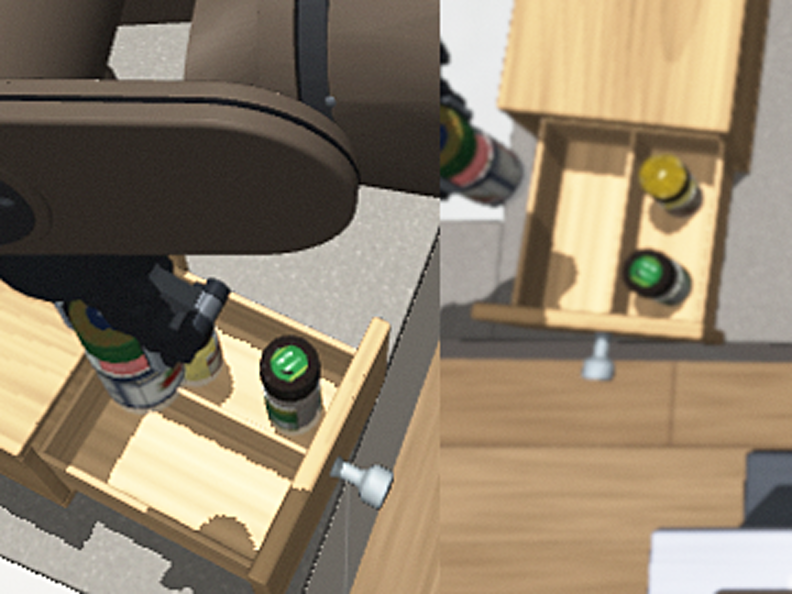

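The jar hangs upright in the grip. In the side half its bottom is at about (148,400), over the open empty compartment. Lowering to just above the floor, then slowly to contact.

>>> jog_arm(
  deltas="0 0 -0.5 0 0 0; 0 0 -1 0 0 0; 0 0 -1 0 0 0; 0 0 -1 0 0 0; 0 0 -1 0 0 0; 0 0 -1 0 0 0; 0 0 -1 0 0 0; 0 0 -1 0 0 0; 0 0 -1 0 0 0; 0 0 -0.8 0 0 0; 0 0 -0.6 0 0 0; 0 0 -0.5 0 0 0; 0 0 -0.4 0 0 0; 0 0 -0.4 0 0 0; 0 0 -0.4 0 0 0; 0 0 0 0 0 0; 0 0 0 0 0 0",
)

```text
time: 16.55
eef_pos: [0.4435, 0.23, 0.1074]
tcp_rot: [0.733, 0.68, 0.0, 0.0]
contact_force: [0.0, 0.1, -1.4]
opening: 0.519
finger_force: 35.9
```

```bash
python3 - <<'E'
from h import *
D={n:cams.read_camera(n) for n in("side","top")}
m=np.hstack([D["side"]["color"][250:420,130:310],D["top"]["color"][130:300,60:200]])
cv2.imwrite("pics/p2.png",cv2.resize(m,None,fx=2.5,fy=2.5,interpolation=cv2.INTER_CUBIC)); s=get_state(); print(s["time"],s["eef_pos"],s["contact_force"])
E
```

```text
16.65 [0.44351616 0.22998666 0.10745892] [ 0.36414912  0.21388754 -0.41667097]
```

View pics/p2.png

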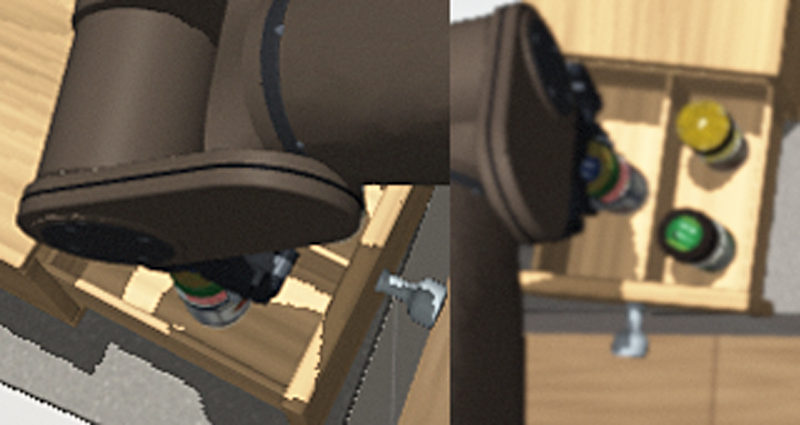

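The jar is inside the compartment, with its base at about (630,195) in the top half, clear of the divider and walls. I'll feel for the floor in 0.5–1 mm steps.

>>> jog_arm(
  deltas="0 0 -0.05 0 0 0; 0 0 0 0 0 0; 0 0 -0.05 0 0 0; 0 0 0 0 0 0",
)

```text
time: 17.15
eef_pos: [0.4438, 0.2301, 0.1066]
tcp_rot: [0.733, 0.681, -0.0, -0.0]
contact_force: [-2.5, -1.0, 6.8]
opening: 0.519
finger_force: 36.5
```

Contact at about 7 N: the jar stands on the floor. Releasing.

>>> jog_arm(
  deltas="0 0 0 0 0 0; 0 0 0 0 0 0; 0 0 0 0 0 0; 0 0 0 0 0 0; 0 0 0 0 0 0; 0 0 0 0 0 0",
  gripper=0.9,
)

```text
time: 17.9
eef_pos: [0.4435, 0.2299, 0.1053]
tcp_rot: [0.733, 0.68, -0.0, 0.0]
contact_force: [0.9, -0.0, 1.1]
opening: 0.899
finger_force: 0.0
```

>>> jog_arm(
  deltas="0 0 0.3 0 0 0; 0 0 0.5 0 0 0; 0 0 0.8 0 0 0; 0 0 1 0 0 0; 0 0 1 0 0 0; 0 0 1 0 0 0; 0 0 1 0 0 0; 0 0 1 0 0 0; 0 0 1 0 0 0; 0 0 1 0 0 0; 0 0 1 0 0 0; 0 0 0 0 0 0",
)

```text
time: 19.4
eef_pos: [0.4444, 0.2303, 0.3005]
tcp_rot: [0.733, 0.681, 0.003, 0.001]
contact_force: [-0.2, -0.1, -0.1]
opening: 0.902
finger_force: 0.0
```

>>> jog_arm(
  deltas="0 1 0.3 0 0 0; 0 1 0.3 0 0 0; 0 1 0.3 0 0 0; 0 1 0 0 0 0; 0 1 0 0 0 0; 0 1 0 0 0 0; 0 1 0 0 0 0; 0 1 0 0 0 0; 0 1 0 0 0 0; 0 1 0 0 0 0; 0 1 0 0 0 0; 0 1 0 0 0 0; 0 0 0 0 0 0; 0 0 0 0 0 0",
)

```text
time: 21.15
eef_pos: [0.4435, 0.4698, 0.3151]
tcp_rot: [0.733, 0.68, -0.0, 0.0]
contact_force: [-0.0, 0.6, 0.1]
opening: 0.901
finger_force: 0.0
```

```bash
python3 - <<'E'
from h import *
D={n:cams.read_camera(n) for n in("side","top")}
m=np.hstack([D["side"]["color"][60:420,130:380],D["top"]["color"][60:420,50:300]])
cv2.imwrite("pics/p3.png",cv2.resize(m,None,fx=1.6,fy=1.6,interpolation=cv2.INTER_CUBIC)); s=get_state(); print(s["time"],s["eef_pos"],s["contact_force"])
E
```

```text
21.25 [0.44358226 0.46944412 0.31537965] [0.03350842 0.26120928 0.65457708]
```

View pics/p3.png

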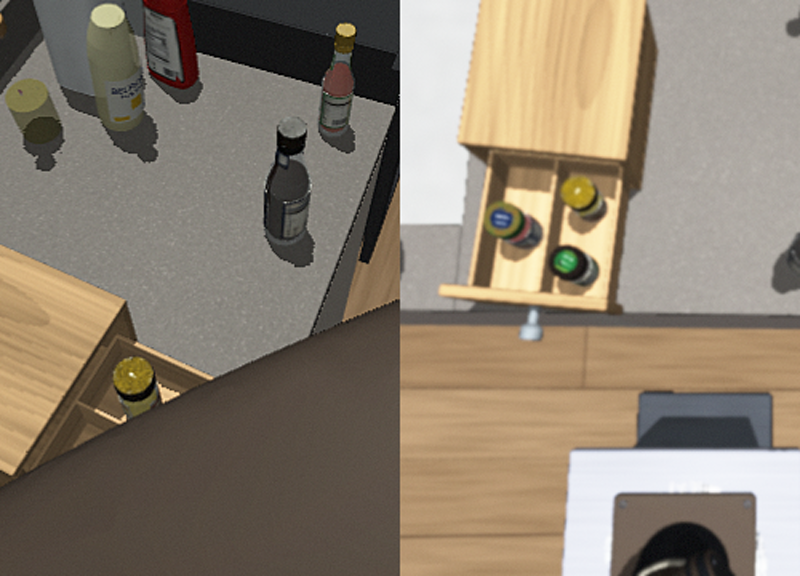

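The jar stands upright in the empty compartment (lid at (502,222) in the top half), both bottles are standing and the arm is clear. I'll do a numeric check of the jar and drawer before handing in.

```bash
python3 - <<'E'
from h import *
import pickle
D0=pickle.load(open("d0.pkl","rb"))["top"]; d=cams.read_camera("top"); c=d["color"]
x0,y0=100,185; hsv=cv2.cvtColor(c[y0:215,x0:135],cv2.COLOR_BGR2HSV)
k,l,st,ce=cv2.connectedComponentsWithStats(cv2.inRange(hsv,(100,110,50),(135,255,255)))
p=ce[1+st[1:,4].argmax()]+[x0,y0]; lid=plane(d,p,.128); print(p,lid)
a,b=[cv2.cvtColor(i[225:265,70:190],cv2.COLOR_BGR2GRAY).astype(np.float32) for i in(D0["color"],c)]
sh=cv2.phaseCorrelate(a,b)[0]; print("drawer shift px",sh)
if np.hypot(*(lid[:2]-[.4435,.230]))<.008 and np.hypot(*sh)<1: print(ctrl.sign_off())
E
```

```text
[112.76190476 196.25396825] [0.44468234 0.22932471 0.128     ]
drawer shift px (0.05102162448791603, 0.03054540106377246)
the job is handed in; nothing more can be done
None
```

The spice jar stands upright on the floor of the empty compartment, within about 2 mm of where I aimed; the drawer has not moved, both bottles are still standing, and the job is handed in at about 21 s.

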